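# Roll the ink roller into its V rest

### The arm

A 6-joint arm with a two-finger parallel gripper is mounted at the origin on the work surface. World frame = base frame: x ahead of the robot, y to its left, z up, the work surface at z = 0. Lengths are in m, angles in degrees, forces in N, time in s.
With the tool pointing down it reaches from about 0.35 to 0.975 m from the base axis. Payload 7.1 kg.
Tool frame: the origin (TCP) lies between the finger pads; the fingertips stand 14 mm ahead of it and the grasp point (between the pads) lies 5 mm behind it (tcp_to_tips is the distance from the TCP to the fingertips, in m); z points along the fingers, y is the direction in which the jaws open and shut (so a half turn about z gives the same grasp; the last joint's range is limited). The gripper opens to 88 mm and grips with 3 to 60 N. Pads are 20 mm wide; open, the fingers measure 115 mm over their backs; the gripper's body (75 mm by 178 mm) begins 61 mm behind the grasp point.
Start: joints at [62.223, 24.242, 93.386, -0, 62.372, -1.089], TCP at [0.281, 0.558, 0.237] pointing down, gripper open.
Joint ranges: [-172.04, 172.04], [-51.8, 120.97], [4.93, 147.93], [-75.15, 255.16], [6.16, 154.13], [-145.62, 145.62]. Speed limits (degrees/s): [136.94, 136.94, 172.46, 180, 180, 180].

### API

Orientations are given as a 3x3 rotation matrix whose columns are the frame's x, y, z axes.
In Python, from bench import read_state, snapshot, calibration, job_done, tcp_to_tips gives the robot as it stands.
- The arm moves only by the tool arm_command, never from a script. Its argument "targets" is a list of rows, each an object of numbers: "dx", "dy", "dz": the shift along the tool's x, y, z in m; "ax", "ay", "az": the turn, a rotation vector about the tool's x, y, z in degrees. In form: [{"dx": .., "dy": .., "dz": .., "ax": .., "ay": .., "az": ..}, ...]. A call has 1 to 10 rows; each row shifts and turns the commanded pose from where the row before left it, along the tool's axes as they then stand; what a row does not reach is not made up. A row lasts 1/10 s, in which the tool goes at most 50 mm and 8.59 degrees, less where a joint would pass 70% of its speed; a pose out of reach is approached as far as the arm can. A call is refused whole if a number of a shift passes 0.05 or a number of a turn 8.59, either way. A call with a gripper value outside its range is refused whole. "claw" is the opening in per cent of the stroke, from 0 (shut) to 100 (fully open), set as the call begins (left out, the last holds). The fingers move at their own pace and stop on an object; "squeeze" is the grip in N (left out, the last holds). Time passes only in rows, so rows that do not move let the fingers close. It gives the time, the measured TCP pose, the force and the opening at its end, in the units of the state.
- read_state(): the state, without advancing time (a new reading comes with each control period).
- snapshot(name): name is "scene" or "top" or "wrist"; returns the picture (384x512x3 uint8, red, green, blue); there is no depth.
- calibration(name): a dict with "fx", "fy", "cx", "cy" (pixels), "extrinsics" (4x4, takes a point from camera to world coordinates). Camera axes: x right, y up, looking along -z (the intrinsics and any distortion apply to the point x, -y, -z); pixel columns grow to the right and rows downward; lengths in m; the calibration is good to about 2 mm. A picture is of the moment at which its call begins: read the wrist's pose just before it. calibration takes no time and is no camera call; for the wrist camera it gives the pose at the moment of the call.
- job_done(): hands the job in, once; it reports no verdict.
The state is a dict: "t": time; "joints": joint angles; "qvel": joint speeds; "tau": joint torques, N m; "ee_pos": TCP position; "orientation": TCP orientation; "force": force on the tool from outside, world axes, zero at the start; "ft_torque": the same for the moment, N m; "finger_gap": finger opening in m.
Only numpy, scipy, OpenCV 4.12 (cv2) and the standard library are available. Lean on these libraries where they do the work, as an engineer would, in place of code of your own. Each camera call takes 0.05 s, during which the arm holds its last target.

### The job

Push the big ink roller with the fingers so that it rolls across the bench, up the ramp of the wooden V rest and settles in the groove; nudge it endwise as needed, so that the whole rubber barrel lies on the rest, about centred. Do not pick it up, stand it on end or carry it, leave everything else where it is, and take the hand away when the roller lies still.

Things in the scene. Friction and masses are not known exactly. Their poses are not given: they have to be found in the camera images.
- roller: the ink roller to move: a bare dark rubber barrel, 44 mm across and 120 mm long, with 12 mm thick steel axle stubs standing out 12 mm at the ends, 0.3 kg, lying on its side on the bench; pushed, it rolls on a little, keeping its heading; a push against the ramp squares it up. Origin at the middle of its axis (22 mm above the bench); its x axis runs along the roller, y and z turn with it as it rolls
- roller_end_a (a point): centre of the barrel's end face on the roller's +x side (60 mm from its origin)
- roller_end_b (a point): centre of the barrel's end face on the roller's -x side (60 mm from its origin)
- rest: the rest: a low wooden V-block fixed to the bench, 160 mm long (its x axis) and 140 mm across (y), alike from both sides. Along its middle a groove with 30-degree flanks, bottom 2 mm above the bench; its lips, 15 mm either side, stand 11 mm high; outside them 11-degree ramps fall to the bench 70 mm from the middle. Clear bench lies between roller and rest, either one on the left. Origin: middle of underside
- rest_seat (a point): the place of the roller's middle when it lies seated in the groove, centred: 27 mm above the bench, over the middle of the rest
- tape: a roll of masking tape lying flat, 96 mm across, 24 mm high; origin at the centre of its underside. A bystander, loose
- jar: a closed amber glass jar standing upright, 68 mm across, 100 mm high; origin at the centre of its underside. A bystander, loose
- short_roller: a much smaller roller core standing on end, 36 mm across, 84 mm high (not the one to move); origin at the centre of its lower end. A bystander, loose
- cup: an open white ceramic cup standing upright, 76 mm across, 85 mm high; origin at the centre of its underside. A bystander, loose
- knife: a palette knife about 200 mm long lying flat between the robot and the work; origin near its middle, at its underside. A bystander, loose
- brush: a paint brush about 200 mm long lying flat between the robot and the work; origin near its middle, at its underside. A bystander, loose
- sponge_block: a cork block 60 x 40 x 28 mm; origin at the centre of its underside. A bystander, loose
Mind the look-alikes: they are no part of the job. Leave any green, pink or red look-alike of the roller alone.

How it is judged (in metres and radians):
On the way, in this order (a step that is already met when the one before it is completed fails the run):
1. the roller has rolled half a turn about its own axis (angle between roller's own z axis and vertical above 2.3 rad).
2. the roller has rolled on through a full turn, still short of the groove (angle between roller's own z axis and vertical below 0.8 rad and horizontal distance between roller and rest_seat above 0.03 m).
At the end, for the whole second after the job is handed in: the roller lies still in the groove, carried by the rest: axis along the groove within 0.06 rad, middle within 6 mm of the groove's middle line, within 20 mm of the rest's middle lengthwise (whole barrel on the rest) and 27 mm above the bench within 4 mm (x of roller in the frame of rest between -0.02 and 0.02 m and y of roller in the frame of rest between -0.006 and 0.006 m and z of roller in the frame of rest between 0.0235 and 0.0315 m and angle between the x axis of roller and the x axis of rest, either way round below 0.06 rad and linear speed of roller below 0.01 m/s and angular speed of roller below 0.3 rad/s and contact force between roller and rest above 1 N); the robot touches nothing.
It fails at once if the roller is lifted (either end of the barrel or its middle more than 44 mm above the bench; rolling over the lip takes it to 33 mm) (height (world z) of any of roller_end_a, roller_end_b, roller above 0.044 m).
It fails at once if the roller is lifted off the bench away from the rest (its middle over 31 mm high, more than 130 mm from the rest's middle) (height (world z) of roller above 0.031 m and horizontal distance between roller and rest_seat above 0.13 m).
It fails at once if the roller is tipped up by more than about 14 degrees (angle between roller's own x axis and vertical below 1.32 rad).
It fails at once if the roller falls from the bench (height (world z) of roller below 0 m).
It fails at once if a bystander is moved by more than 15 mm (distance of any of tape, jar, short_roller, cup, knife, brush, sponge_block from where it was at the start of the episode above 0.015 m).
It also fails if it takes over 72 s, if anything falls off the work surface, if the arm or the gripper's body presses on something with over 40 N, if the wrist force passes 120 N, or if a joint passes its speed limit or range.

## Working session

There is one attempt and no reset: what is moved stays moved. The work goes in short steps, Python scripts to look and compute and a tool call to move; the robot and the scene stay as the last step left them, time stands still between calls to the robot, and variables do not carry over. Pictures are saved under pics/ and viewed, and the job is handed in when it is done.

Besides the shell and the picture viewer there is one more tool, called after "Call:" by a JSON object that holds its "op" and its "data", one argument or row to a line. arm_command: Moves the arm, as the interface text tells. Its arguments: {"type":"object","properties":{"targets":{"type":"array"},"claw":{"type":"number"},"squeeze":{"type":"number"}},"required":["targets"]}

```bash
mkdir -p pics; ls; cat > h.py <<'E'
import numpy as np, cv2
from bench import *
def snap(n,f):
    s=snapshot(n); cv2.imwrite('pics/'+f,cv2.cvtColor(s,cv2.COLOR_RGB2BGR)); return s
def px2w(c,u,v,z):
    T=np.array(c['extrinsics']); d=np.array([(u-c['cx'])/c['fx'],-(v-c['cy'])/c['fy'],-1.])
    d=T[:3,:3]@d; o=T[:3,3]; return o+d*(z-o[2])/d[2]
def w2px(c,p):
    T=np.array(c['extrinsics']); q=T[:3,:3].T@(np.array(p)-T[:3,3]); return c['cx']+c['fx']*q[0]/-q[2], c['cy']-c['fy']*q[1]/-q[2]
E
python3 - <<'E'
from h import *
print(read_state())
for n in('scene','top'): snap(n,n+'0.png'); print(n,calibration(n))
E
```

```text
pics
{'t': 0.0, 'joints': array([ 6.22225020e+01,  2.42842070e+01,  9.34336322e+01,  1.39621133e-03,
        6.23698918e+01, -1.08807231e+00]), 'qvel': array([-0.06858184, -0.00226703,  0.00136651,  0.00694509, -0.03182501,
       -0.00352574]), 'tau': array([ 1.37854749e-03, -5.44625759e+01, -2.73664552e+01,  6.44350913e-02,
        2.27023620e-02, -1.33688422e-04]), 'ee_pos': array([0.28043263, 0.55794255, 0.23588903]), 'orientation': array([[-8.93449196e-01,  4.49163665e-01, -7.32698267e-04],
       [ 4.49164259e-01,  8.93448185e-01, -1.34468431e-03],
       [ 5.06446039e-05, -1.53050899e-03, -9.99998827e-01]]), 'force': array([-0.68225082, -0.0137039 , -0.552638  ]), 'ft_torque': array([-0.03869144, -0.03202275,  0.03627024]), 'finger_gap': 0.08773576127662643}
scene {'fx': 349.0552688019256, 'fy': 349.0552688019256, 'cx': 264.16694081660415, 'cy': 192.903274580016, 'extrinsics': array([[-0.68180108, -0.51475807,  0.51978015,  1.09664552],
       [ 0.73151966, -0.47477106,  0.48935818,  0.52529382],
       [-0.0051245 ,  0.71387434,  0.70025507,  0.77432983],
       [ 0.        ,  0.        ,  0.        ,  1.        ]])}
top {'fx': 409.41243731369553, 'fy': 409.41243731369553, 'cx': 258.21952095637823, 'cy': 191.55042885867277, 'extrinsics': array([[-1.61304630e-02,  9.84136969e-01, -1.76675505e-01,
         3.52469140e-01],
       [-9.99869450e-01, -1.60435355e-02,  1.92058763e-03,
         4.14235589e-03],
       [-9.44378441e-04,  1.76683420e-01,  9.84267279e-01,
         1.15921678e+00],
       [ 0.00000000e+00,  0.00000000e+00,  0.00000000e+00,
         1.00000000e+00]])}
```

View pics/scene0.png

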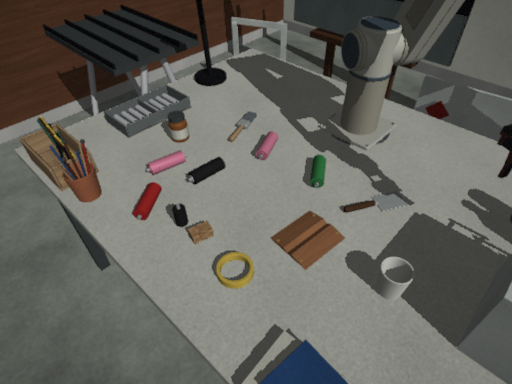

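View pics/top0.png

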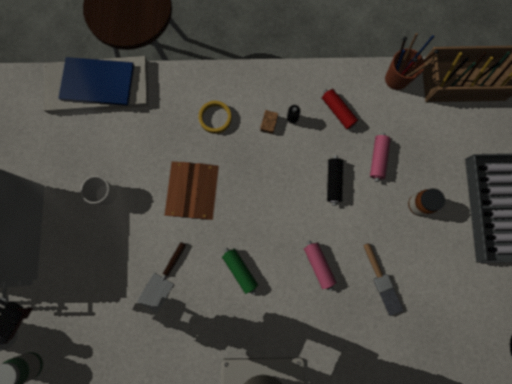

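Both views show one black barrel at top (335,180), the roller I want. The look-alikes are green (240,270), pink (320,265), pink (380,158), red (340,108) and the small black short_roller (293,113). The rest is at (191,190). I'll check the choice in a close crop.

```bash
python3 - <<'E'
from h import *
im=cv2.imread('pics/top0.png')
cv2.imwrite('pics/c1.png',cv2.resize(im[140:240,150:370],None,fx=3.6,fy=3.6,interpolation=cv2.INTER_CUBIC))
c=calibration('top')
g=im.max(axis=2)
# roller mask
m=((g<45).astype(np.uint8)); n,l,s,ce=cv2.connectedComponentsWithStats(m[140:220,310:360])
for i in range(1,n):
  if s[i,4]>100: 
    print(s[i],ce[i]+[310,140])
    ys,xs=np.where(l==i); W=np.array([px2w(c,x+310,y+140,.022)[:2] for x,y in zip(xs,ys)])
    print(W.mean(0), cv2.minAreaRect(W.astype(np.float32)*1000))
    cc=W-W.mean(0); e=np.linalg.svd(cc,full_matrices=0)[2]; print(e[0])
b,gg,r=[im[...,k].astype(int) for k in range(3)]
m=((r-b>30)).astype(np.uint8); n,l,s,ce=cv2.connectedComponentsWithStats(m[150:230,155:225])
for i in range(1,n):
  if s[i,4]>100:
    ys,xs=np.where(l==i); W=np.array([px2w(c,x+155,y+150,.005)[:2] for x,y in zip(xs,ys)],np.float32)*1000
    print(s[i],W.mean(0),cv2.minAreaRect(W), cv2.boxPoints(cv2.minAreaRect(W)))
E
```

```text
[ 17  18  26  49 939] [338.95740149 181.17571885]
[ 0.58293229 -0.22737455] ((580.88623046875, -229.91714477539062), (69.72042846679688, 138.08135986328125), 85.43040466308594)
[-0.99998675 -0.00514783]
[  10   12   25   55 1025] [571.7852  234.74884] ((572.981689453125, 234.49945068359375), (54.36973190307617, 159.3142547607422), 83.82244110107422) [[490.86176 216.04434]
 [649.2509  198.90054]
 [655.1016  252.95456]
 [496.71246 270.09836]]
[  33   13   30   56 1308] [563.8605  162.13873] ((565.4497680664062, 161.65151977539062), (70.68084716796875, 158.9784698486328), 83.7295913696289) [[482.57617 135.2044 ]
 [640.6035  117.84064]
 [648.32336 188.09863]
 [490.29602 205.4624 ]]
```

View pics/c1.png

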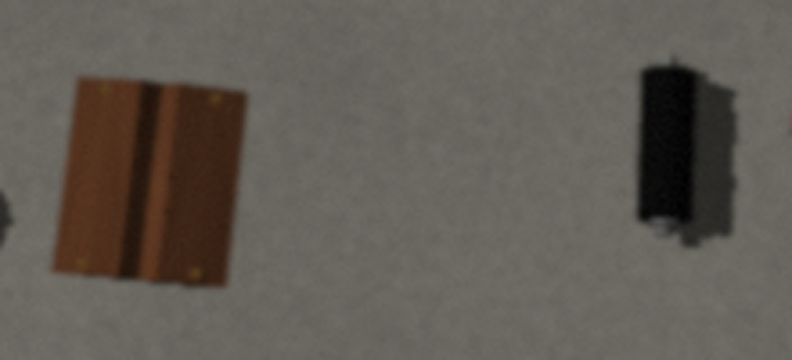

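```bash
python3 - <<'E'
from h import *
c=calibration('top')
f=lambda x,y,z: px2w(c,150+(x+.5)/3.6-.5,140+(y+.5)/3.6-.5,z)[:2]
R=[f(*p,.0) for p in[(79,77),(248,94),(226,286),(53,270)]]
print(np.round(R,4)); m=np.mean(R,0); d=(R[0]+R[1]-R[2]-R[3]); print('rest',m,np.degrees(np.arctan2(d[1],d[0])),np.linalg.norm(d)/2)
B=[f(*p,.022) for p in[(642,67),(694,69),(692,222),(639,220)]]
print(np.round(B,4)); mb=np.mean(B,0); d2=(B[0]+B[1]-B[2]-B[3]); print('roller',mb,np.degrees(np.arctan2(d2[1],d2[0])),np.linalg.norm(d2)/2)
im=cv2.imread('pics/top0.png')[140:240,310:370].max(axis=2)
print(im[20:65:5,12:40])
im=cv2.imread('pics/scene0.png')
cv2.imwrite('pics/c2.png',cv2.resize(im[140:280,160:360],None,fx=4,fy=4,interpolation=cv2.INTER_CUBIC))
E
```

```text
[[0.6551 0.253 ]
 [0.6387 0.1161]
 [0.4832 0.1333]
 [0.4981 0.2703]]
rest [0.56876155 0.19319999] -6.289636532572197 0.15720982210825363
[[ 0.6502 -0.1993]
 [ 0.6479 -0.2406]
 [ 0.5249 -0.2326]
 [ 0.5272 -0.1913]]
roller [ 0.58755145 -0.21596201] -3.7329287825038855 0.1232586555115809
[[104 104 103 102  98  83  48  25  15  14  12  11  12  11  10   2   7   9
   11  16  24  42  60  72  85 102 105 109]
 [106 109 107 107 105  82  48  21   9  13  13   9  11   6  10   7   5   5
    5   5  13  25  41  45  43  42  41  43]
 [108 107 106 104 100  80  44  18  11  15  10  12  10  10   9  13   8   8
   10   5  15  30  40  45  44  42  43  43]
 [107 109 105 103  94  69  35  13  13  12  10  14  13  12   8   8   7  10
    5   9  19  31  42  45  43  44  42  44]
 [107 106 106 103  93  67  33  10  11  11  12   9  13  12   9   7   5   6
    6   7  19  32  41  43  44  43  44  43]
 [106 109 108 103  85  55  24  10  13  13  12  11   9   9   9   8   4   8
    4   9  25  35  42  43  42  43  43  43]
 [108 108 110 107  89  53  22  13  10  14  12  13  13  10  10  10  10   7
    2  12  24  43  42  44  44  43  44  42]
 [107 108 109 106  89  51  19  12  13  11  12   8   7  11  10   7   6   8
    3  14  28  40  44  46  45  45  44  43]
 [108 106 105 101  88  53  26  18  32  47  55  55  47  42  34  26  17   7
   11  14  26  39  43  46  46  44  41  42]]
```

View pics/c2.png

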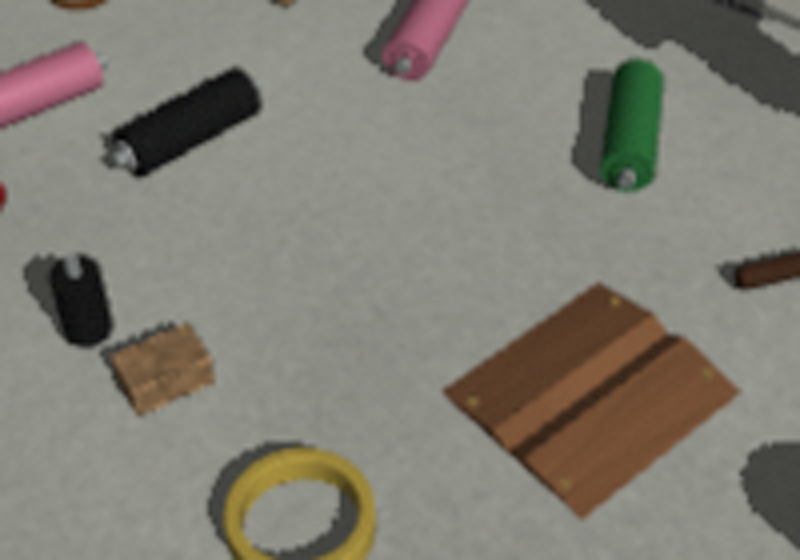

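```bash
python3 - <<'E'
from h import *
c=calibration('top')
for n,p,z in[('green',(227,248),.02),('pink',(309,242),.02),('pink2',(383,136),.02),('red',(352,127),.02),('sponge',(266,131),.0),('short',(293,122),0),('jar',(410,205),.02),('tape',(216,133),0),('cup',(98,203),0),('knife tip',(185,244),0),('short top',(293,108),.084)]: print(n,np.round(px2w(c,*p,z),3))
print(tcp_to_tips)
E
```

```text
green [0.4   0.091 0.02 ]
pink [ 0.413 -0.136  0.02 ]
pink2 [ 0.715 -0.362  0.02 ]
red [ 0.743 -0.274  0.02 ]
sponge [ 0.742 -0.024  0.   ]
short [ 0.768 -0.105  0.   ]
jar [ 0.512 -0.424  0.02 ]
tape [0.738 0.124 0.   ]
cup [0.535 0.461 0.   ]
knife tip [0.414 0.21  0.   ]
short top [ 0.779 -0.098  0.084]
0.014
```

Call:
{"op": "arm_command", "data": {
  "targets": [
    {"az": -7.7},
    {"az": -7.7},
    {"az": -7.6},
    {"dx": -0.0233,"dy": -0.0376},
    {"dx": -0.0233,"dy": -0.0376},
    {"dx": -0.0233,"dy": -0.0376},
    {"dx": -0.0233,"dy": -0.0376},
    {"dx": -0.0233,"dy": -0.0376},
    {"dx": -0.0233,"dy": -0.0376},
    {"dx": -0.0233,"dy": -0.0376}
  ],
  "claw": 28
}}

```text
invalid input
```

Call:
{"op": "arm_command", "data": {
  "targets": [
    {"dx": -0.0233,"dy": -0.0376},
    {"dx": -0.0233,"dy": -0.0376},
    {"dx": -0.0233,"dy": -0.0376},
    {"dx": -0.0233,"dy": -0.0376},
    {"dx": -0.0233,"dy": -0.0376},
    {"dx": -0.0233,"dy": -0.0376},
    {"dx": -0.0233,"dy": -0.0376},
    {"dx": -0.0233,"dy": -0.0376},
    {"dx": -0.0233,"dy": -0.0376},
    {"dx": -0.0233,"dy": -0.0376}
  ]
}}

```text
invalid input
```

Call:
{"op": "arm_command", "data": {
  "targets": [
    {"dx": -0.0233,"dy": -0.0376},
    {"dx": -0.0233,"dy": -0.0376},
    {"dx": -0.0233,"dy": -0.0376},
    {},
    {}
  ]
}}

```text
invalid input
```

```bash
python3 - <<'E'
from h import *
print(read_state()['ee_pos'],read_state()['orientation'])
s=snap('wrist','w1.png'); print(calibration('wrist'))
snap('top','t1.png')
E
```

```text
[0.28047446 0.55801216 0.23599996] [[-8.93447762e-01  4.49166695e-01 -6.14269741e-04]
 [ 4.49167114e-01  8.93446998e-01 -1.16879405e-03]
 [ 2.38340977e-05 -1.32016619e-03 -9.99999128e-01]]
{'fx': 304.23640381993096, 'fy': 304.23640381993096, 'cx': 253.96167158906772, 'cy': 194.25952262456667, 'extrinsics': array([[ 4.48432869e-01, -8.52044126e-01, -2.70053273e-01,
         2.05610761e-01],
       [ 8.93816387e-01,  4.27637141e-01,  1.34976821e-01,
         5.96197296e-01],
       [ 4.78602042e-04, -3.01906084e-01,  9.53337552e-01,
         3.84589299e-01],
       [ 0.00000000e+00,  0.00000000e+00,  0.00000000e+00,
         1.00000000e+00]])}
```

View pics/w1.png

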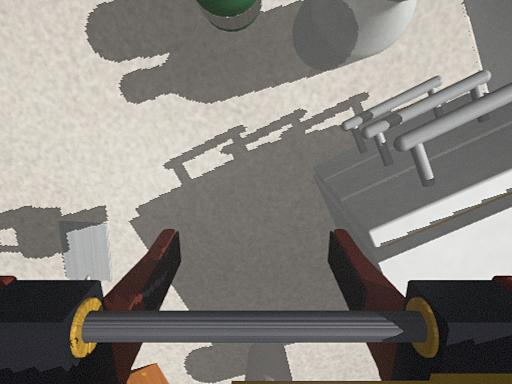

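The wrist view still shows the start position, because all three calls were rejected. The rows probably need all six numbers, so I'll send full rows.

Call:
{"op": "arm_command", "data": {
  "targets": [
    {"dx": 0,"dy": 0,"dz": 0,"ax": 0,"ay": 0,"az": -7.7},
    {"dx": 0,"dy": 0,"dz": 0,"ax": 0,"ay": 0,"az": -7.7},
    {"dx": 0,"dy": 0,"dz": 0,"ax": 0,"ay": 0,"az": -7.6}
  ],
  "claw": 28
}}

```text
t: 0.5
ee_pos: [0.2806, 0.5582, 0.2364]
orientation: [[-0.998, 0.059, -0.0], [0.059, 0.998, -0.0], [0.0, -0.0, -1.0]]
force: [-0.5, -1.1, -0.2]
finger_gap: 0.067
```

Call:
{"op": "arm_command", "data": {
  "targets": [
    {"dx": -0.0233,"dy": -0.0376,"dz": 0,"ax": 0,"ay": 0,"az": 0},
    {"dx": -0.0233,"dy": -0.0376,"dz": 0,"ax": 0,"ay": 0,"az": 0},
    {"dx": -0.0233,"dy": -0.0376,"dz": 0,"ax": 0,"ay": 0,"az": 0},
    {"dx": -0.0233,"dy": -0.0376,"dz": 0,"ax": 0,"ay": 0,"az": 0},
    {"dx": -0.0233,"dy": -0.0376,"dz": 0,"ax": 0,"ay": 0,"az": 0},
    {"dx": -0.0233,"dy": -0.0376,"dz": 0,"ax": 0,"ay": 0,"az": 0},
    {"dx": -0.0233,"dy": -0.0376,"dz": 0,"ax": 0,"ay": 0,"az": 0},
    {"dx": -0.0233,"dy": -0.0376,"dz": 0,"ax": 0,"ay": 0,"az": 0},
    {"dx": -0.0233,"dy": -0.0376,"dz": 0,"ax": 0,"ay": 0,"az": 0},
    {"dx": -0.0233,"dy": -0.0376,"dz": 0,"ax": 0,"ay": 0,"az": 0}
  ]
}}

```text
t: 1.5
ee_pos: [0.4895, 0.1665, 0.2368]
orientation: [[-0.998, 0.064, 0.0], [0.064, 0.998, 0.0], [-0.0, 0.0, -1.0]]
force: [0.8, -0.0, -0.1]
finger_gap: 0.0246
```

Call:
{"op": "arm_command", "data": {
  "targets": [
    {"dx": -0.0233,"dy": -0.0376,"dz": 0,"ax": 0,"ay": 0,"az": 0},
    {"dx": -0.0233,"dy": -0.0376,"dz": 0,"ax": 0,"ay": 0,"az": 0},
    {"dx": -0.0233,"dy": -0.0376,"dz": 0,"ax": 0,"ay": 0,"az": 0},
    {"dx": -0.0233,"dy": -0.0376,"dz": 0,"ax": 0,"ay": 0,"az": 0},
    {"dx": -0.0233,"dy": -0.0376,"dz": 0,"ax": 0,"ay": 0,"az": 0},
    {"dx": -0.0233,"dy": -0.0376,"dz": 0,"ax": 0,"ay": 0,"az": 0},
    {"dx": -0.0233,"dy": -0.0376,"dz": 0,"ax": 0,"ay": 0,"az": 0},
    {"dx": -0.0233,"dy": -0.0376,"dz": 0,"ax": 0,"ay": 0,"az": 0},
    {"dx": -0.0233,"dy": -0.0376,"dz": 0,"ax": 0,"ay": 0,"az": 0},
    {"dx": 0,"dy": 0,"dz": 0,"ax": 0,"ay": 0,"az": 0}
  ]
}}

```text
t: 2.5
ee_pos: [0.6781, -0.1878, 0.2362]
orientation: [[-0.998, 0.068, 0.001], [0.068, 0.998, -0.002], [-0.002, -0.001, -1.0]]
force: [2.2, -0.0, 0.1]
finger_gap: 0.0248
```

```bash
python3 - <<'E'
from h import *
print(read_state()['ee_pos'],read_state()['orientation'])
s=snap('wrist','w1.png'); print(calibration('wrist'))
snap('top','t1.png')
E
```

```text
[ 0.67812945 -0.18777035  0.23616875] [[-0.99767145  0.06818762  0.00146119]
 [ 0.06818539  0.9976715  -0.00152505]
 [-0.00156177 -0.00142186 -0.99999777]]
{'fx': 304.23640381993096, 'fy': 304.23640381993096, 'cx': 253.96167158906772, 'cy': 194.25952262456667, 'extrinsics': array([[ 0.06665433, -0.95105299, -0.30175388,  0.59324126],
       [ 0.99777459,  0.06406435,  0.01848329, -0.17928703],
       [ 0.00175307, -0.30231434,  0.95320667,  0.38438845],
       [ 0.        ,  0.        ,  0.        ,  1.        ]])}
```

View pics/w1.png

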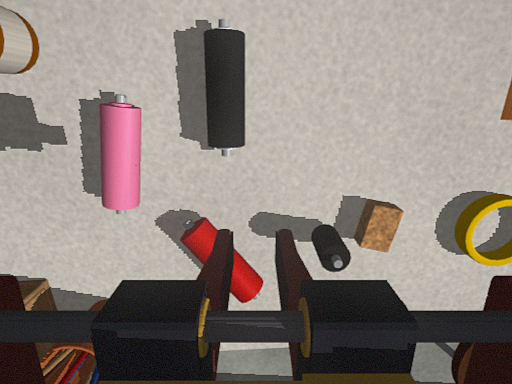

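The wrist view shows the roller clearly: stub tips at about (224,19) and (226,156), barrel from (224,29) to (227,149). I'll locate it from these.

```bash
cat >> h.py <<'E'
def axis(c,pa,pb,z=.022):
    a=px2w(c,*pa,z)[:2];b=px2w(c,*pb,z)[:2]; d=b-a
    return (a+b)/2, np.degrees(np.arctan2(d[1],d[0])), np.linalg.norm(d)
E
python3 - <<'E'
from h import *
c=calibration('wrist')
print(axis(c,(224,19),(226,156)))
print(axis(c,(224.5,30),(226.5,148)))
print('fingers at', w2px(c,read_state()['ee_pos']))
E
```

```text
(array([ 0.58392383, -0.2091446 ]), np.float64(-4.502852682249388), np.float64(0.14603855253690284))
(array([ 0.58435651, -0.20862849]), np.float64(-4.333310636910228), np.float64(0.12600177345794905))
fingers at (np.float64(252.6365689993802), np.float64(258.10372624389515))
```

Call:
{"op": "arm_command", "data": {
  "targets": [
    {"dx": -0.0095,"dy": -0.014,"dz": 0.03,"ax": 0,"ay": 0,"az": 0},
    {"dx": -0.0095,"dy": -0.014,"dz": 0.035,"ax": 0,"ay": 0,"az": 0},
    {"dx": 0,"dy": 0,"dz": 0.035,"ax": 0,"ay": 0,"az": 0},
    {"dx": 0,"dy": 0,"dz": 0.03,"ax": 0,"ay": 0,"az": 0},
    {"dx": 0,"dy": 0,"dz": 0,"ax": 0,"ay": 0,"az": 0},
    {"dx": 0,"dy": 0,"dz": 0,"ax": 0,"ay": 0,"az": 0},
    {"dx": 0,"dy": 0,"dz": 0,"ax": 0,"ay": 0,"az": 0}
  ]
}}

```text
t: 3.3
ee_pos: [0.6949, -0.2118, 0.1091]
orientation: [[-0.998, 0.064, 0.003], [0.064, 0.998, -0.001], [-0.003, -0.001, -1.0]]
force: [0.8, 0.6, -0.4]
finger_gap: 0.0245
```

```bash
python3 - <<'E'
from h import *
print(read_state()['ee_pos'])
s=snap('wrist','w2.png'); c=calibration('wrist')
print(w2px(c,read_state()['ee_pos']))
for q in [(.584,-.209),(.5875,-.216)]:
  for y in(0,):
    d=np.array([np.cos(np.radians(-4.4)),np.sin(np.radians(-4.4))])
    print([np.round(w2px(c,[*(np.array(q)+k*d),.022])) for k in(-.072,.072)])
E
```

```text
[ 0.69486854 -0.2117945   0.10909467]
(np.float64(252.64293399378195), np.float64(258.12736517936315))
[array([248., -66.]), array([247., 157.])]
[array([237., -58.]), array([238., 162.])]
```

View pics/w2.png

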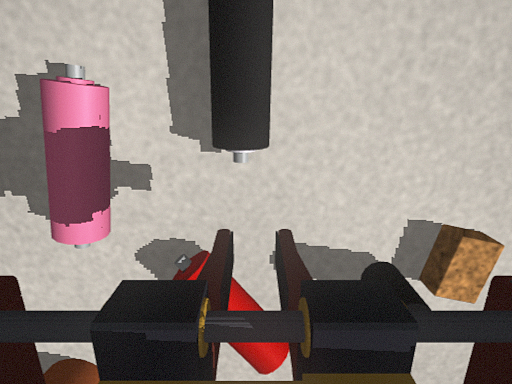

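Call:
{"op": "arm_command", "data": {
  "targets": [
    {"dx": 0,"dy": -0.012,"dz": 0.02,"ax": 0,"ay": 0,"az": 0},
    {"dx": 0,"dy": 0,"dz": 0.02,"ax": 0,"ay": 0,"az": 0},
    {"dx": 0,"dy": 0,"dz": 0.02,"ax": 0,"ay": 0,"az": 0},
    {"dx": 0,"dy": 0,"dz": 0,"ax": 0,"ay": 0,"az": 0},
    {"dx": 0,"dy": 0,"dz": 0,"ax": 0,"ay": 0,"az": 0},
    {"dx": 0,"dy": 0,"dz": 0,"ax": 0,"ay": 0,"az": 0}
  ]
}}

```text
t: 3.95
ee_pos: [0.6933, -0.2241, 0.0469]
orientation: [[-0.998, 0.064, 0.0], [0.064, 0.998, -0.0], [-0.0, -0.0, -1.0]]
force: [-0.4, -0.4, 0.0]
finger_gap: 0.0245
```

```bash
python3 - <<'E'
from h import *
print(read_state()['ee_pos'])
s=snap('wrist','w3.png'); c=calibration('wrist')
print([np.round(w2px(c,[*(np.array((.5875,-.216))+k*np.array([.997,-.075])),.022])) for k in(.0,.072)])
E
```

```text
[ 0.69329358 -0.22414789  0.04687018]
[array([255.,  53.]), array([254., 185.])]
```

View pics/w3.png

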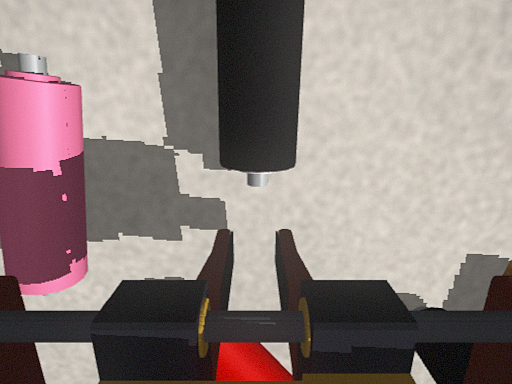

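Call:
{"op": "arm_command", "data": {
  "targets": [
    {"dx": 0,"dy": 0.002,"dz": 0.011,"ax": 0,"ay": 0,"az": 0},
    {"dx": 0,"dy": 0,"dz": 0.01,"ax": 0,"ay": 0,"az": 0},
    {"dx": 0.01,"dy": 0,"dz": 0,"ax": 0,"ay": 0,"az": 0},
    {"dx": 0.01,"dy": 0,"dz": 0,"ax": 0,"ay": 0,"az": 0},
    {"dx": 0.006,"dy": 0,"dz": 0,"ax": 0,"ay": 0,"az": 0},
    {"dx": 0.004,"dy": 0,"dz": 0,"ax": 0,"ay": 0,"az": 0},
    {"dx": 0.004,"dy": 0,"dz": 0,"ax": 0,"ay": 0,"az": 0},
    {"dx": 0.004,"dy": 0,"dz": 0,"ax": 0,"ay": 0,"az": 0},
    {"dx": 0.004,"dy": 0,"dz": 0,"ax": 0,"ay": 0,"az": 0},
    {"dx": 0.004,"dy": 0,"dz": 0,"ax": 0,"ay": 0,"az": 0}
  ]
}}

```text
t: 5.0
ee_pos: [0.6478, -0.2194, 0.0262]
orientation: [[-0.998, 0.064, 0.002], [0.064, 0.998, -0.001], [-0.002, -0.001, -1.0]]
force: [2.5, 0.6, 1.9]
finger_gap: 0.0246
```

```bash
python3 - <<'E'
from h import *
print(read_state()['ee_pos'])
s=snap('wrist','w4.png')
E
```

```text
[ 0.64780207 -0.21938224  0.02624998]
```

View pics/w4.png

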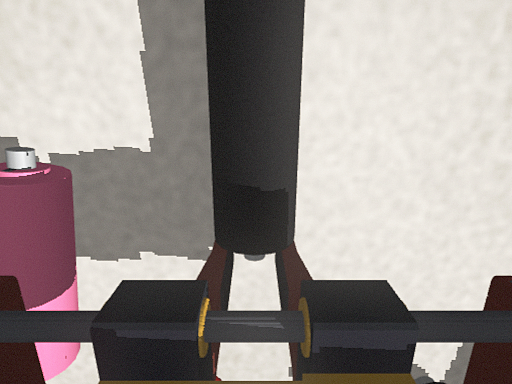

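The stub now sits between the two fingers at (254,255), and the barrel end touches both. I'll keep pushing endwise.

Call:
{"op": "arm_command", "data": {
  "targets": [
    {"dx": 0.005,"dy": 0,"dz": 0,"ax": 0,"ay": 0,"az": 0},
    {"dx": 0.005,"dy": 0,"dz": 0,"ax": 0,"ay": 0,"az": 0},
    {"dx": 0.005,"dy": 0,"dz": 0,"ax": 0,"ay": 0,"az": 0},
    {"dx": 0.005,"dy": 0,"dz": 0,"ax": 0,"ay": 0,"az": 0},
    {"dx": 0.005,"dy": 0,"dz": 0,"ax": 0,"ay": 0,"az": 0},
    {"dx": 0.005,"dy": 0,"dz": 0,"ax": 0,"ay": 0,"az": 0},
    {"dx": 0.005,"dy": 0,"dz": 0,"ax": 0,"ay": 0,"az": 0},
    {"dx": 0.004,"dy": 0,"dz": 0,"ax": 0,"ay": 0,"az": 0},
    {"dx": 0.003,"dy": 0,"dz": 0,"ax": 0,"ay": 0,"az": 0},
    {"dx": 0.001,"dy": 0,"dz": 0,"ax": 0,"ay": 0,"az": 0}
  ]
}}

```text
t: 6.05
ee_pos: [0.6037, -0.2163, 0.0256]
orientation: [[-0.998, 0.064, -0.0], [0.064, 0.998, 0.0], [0.001, 0.0, -1.0]]
force: [3.3, 0.3, 2.3]
finger_gap: 0.0244
```

Call:
{"op": "arm_command", "data": {
  "targets": [
    {"dx": 0,"dy": 0,"dz": 0,"ax": 0,"ay": 0,"az": 0},
    {"dx": 0,"dy": 0,"dz": 0,"ax": 0,"ay": 0,"az": 0},
    {"dx": -0.01,"dy": 0,"dz": 0,"ax": 0,"ay": 0,"az": 0},
    {"dx": -0.02,"dy": 0,"dz": 0,"ax": 0,"ay": 0,"az": 0},
    {"dx": -0.02,"dy": 0,"dz": 0,"ax": 0,"ay": 0,"az": 0},
    {"dx": 0,"dy": 0,"dz": -0.04,"ax": 0,"ay": 0,"az": 0},
    {"dx": 0,"dy": 0,"dz": -0.05,"ax": 0,"ay": 0,"az": 0},
    {"dx": 0,"dy": 0,"dz": -0.04,"ax": 0,"ay": 0,"az": 0},
    {"dx": 0,"dy": 0,"dz": 0,"ax": 0,"ay": 0,"az": 0},
    {"dx": 0,"dy": 0,"dz": 0,"ax": 0,"ay": 0,"az": 0}
  ]
}}

```text
t: 7.05
ee_pos: [0.6545, -0.2196, 0.1563]
orientation: [[-0.998, 0.064, 0.001], [0.064, 0.998, -0.0], [-0.001, -0.0, -1.0]]
force: [-0.1, 0.2, -1.0]
finger_gap: 0.0246
```

```bash
python3 - <<'E'
from h import *
print(read_state()['ee_pos'])
s=snap('wrist','w5.png'); snap('top','t5.png')
im=cv2.imread('pics/t5.png')
cv2.imwrite('pics/c5.png',cv2.resize(im[140:240,150:370],None,fx=3.6,fy=3.6,interpolation=cv2.INTER_CUBIC))
E
```

```text
[ 0.65449935 -0.21959436  0.15633607]
```

View pics/w5.png

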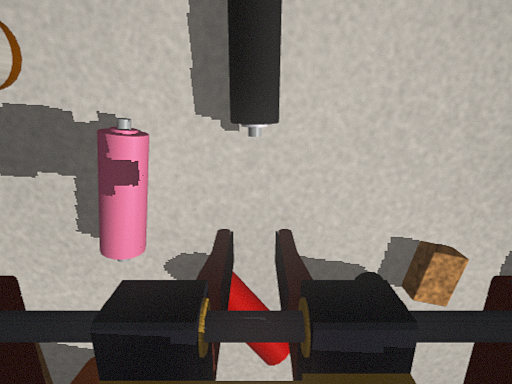

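View pics/c5.png

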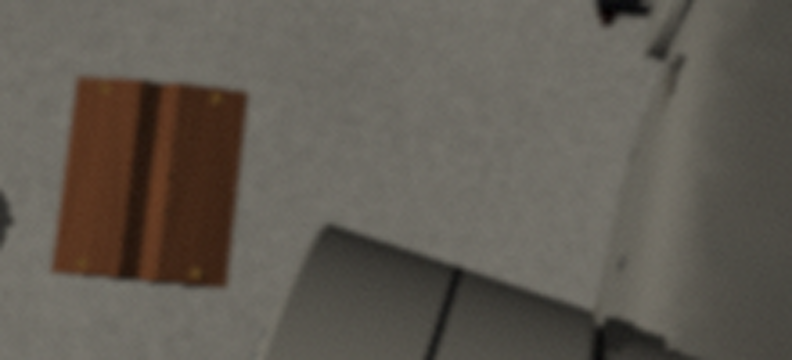

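```bash
python3 - <<'E'
from h import *
c=calibration('wrist'); print(c['extrinsics'])
# end-stub tip, barrel axis at top row
a=px2w(c,255,5,.022); b=px2w(c,254,136,.022); print(a,b,np.degrees(np.arctan2(b[1]-a[1],b[0]-a[0])))
E
```

```text
[[ 0.06347389 -0.95210286 -0.29911738  0.5697996 ]
 [ 0.99798     0.06134954  0.01649718 -0.2135128 ]
 [ 0.0026437  -0.2995603   0.95407371  0.30266735]
 [ 0.          0.          0.          1.        ]]
[ 0.4977016  -0.20734205  0.022     ] [ 0.60221172 -0.21479576  0.022     ] -4.07945335072356
```

Call:
{"op": "arm_command", "data": {
  "targets": [
    {"dx": 0,"dy": 0,"dz": 0,"ax": 0,"ay": 0,"az": 8.25},
    {"dx": 0,"dy": 0,"dz": 0,"ax": 0,"ay": 0,"az": 8.25},
    {"dx": 0,"dy": 0,"dz": 0,"ax": 0,"ay": 0,"az": 8.25},
    {"dx": 0,"dy": 0,"dz": 0,"ax": 0,"ay": 0,"az": 8.25},
    {"dx": 0,"dy": 0,"dz": 0,"ax": 0,"ay": 0,"az": 8.25},
    {"dx": 0,"dy": 0,"dz": 0,"ax": 0,"ay": 0,"az": 8.25},
    {"dx": 0,"dy": 0,"dz": 0,"ax": 0,"ay": 0,"az": 8.25},
    {"dx": 0,"dy": 0,"dz": 0,"ax": 0,"ay": 0,"az": 8.25},
    {"dx": 0,"dy": 0,"dz": 0,"ax": 0,"ay": 0,"az": 8.25},
    {"dx": 0,"dy": 0,"dz": 0,"ax": 0,"ay": 0,"az": 8.25}
  ],
  "claw": 70
}}

```text
t: 8.15
ee_pos: [0.6528, -0.2191, 0.153]
orientation: [[-0.061, 0.998, -0.004], [0.998, 0.061, 0.001], [0.002, -0.004, -1.0]]
force: [0.4, -0.0, 0.6]
finger_gap: 0.0615
```

Call:
{"op": "arm_command", "data": {
  "targets": [
    {"dx": 0,"dy": 0,"dz": 0,"ax": 0,"ay": 0,"az": 8.25},
    {"dx": -0.013,"dy": -0.029,"dz": 0,"ax": 0,"ay": 0,"az": 0},
    {"dx": -0.013,"dy": -0.029,"dz": 0,"ax": 0,"ay": 0,"az": 0},
    {"dx": -0.013,"dy": -0.029,"dz": 0,"ax": 0,"ay": 0,"az": 0},
    {"dx": -0.013,"dy": -0.03,"dz": 0,"ax": 0,"ay": 0,"az": 0},
    {"dx": 0,"dy": 0,"dz": 0,"ax": 0,"ay": 0,"az": 0},
    {"dx": 0,"dy": 0,"dz": 0,"ax": 0,"ay": 0,"az": 0},
    {"dx": 0,"dy": 0,"dz": 0,"ax": 0,"ay": 0,"az": 0}
  ]
}}

```text
t: 8.95
ee_pos: [0.5341, -0.2622, 0.1549]
orientation: [[0.077, 0.997, -0.001], [0.997, -0.077, 0.0], [0.0, -0.001, -1.0]]
force: [0.4, 0.1, -0.4]
finger_gap: 0.0617
```

```bash
python3 - <<'E'
from h import *
print(read_state()['ee_pos'],read_state()['finger_gap'])
s=snap('wrist','w6.png'); c=calibration('wrist'); print(c['extrinsics'])
print(axis(c,(0,0),(1,1)))
E
```

```text
[ 0.53405365 -0.26218005  0.15491671] 0.0616871692163886
[[ 9.97108882e-01  7.23636852e-02  2.31813275e-02  5.40447372e-01]
 [-7.59851997e-02  9.50991929e-01  2.99734217e-01 -1.78351570e-01]
 [-3.55382823e-04 -3.00629088e-01  9.53741068e-01  3.03600781e-01]
 [ 0.00000000e+00  0.00000000e+00  0.00000000e+00  1.00000000e+00]]
(array([ 0.3417629 , -0.08753626]), np.float64(-52.532405355705095), np.float64(0.0009474267751573101))
```

View pics/w6.png

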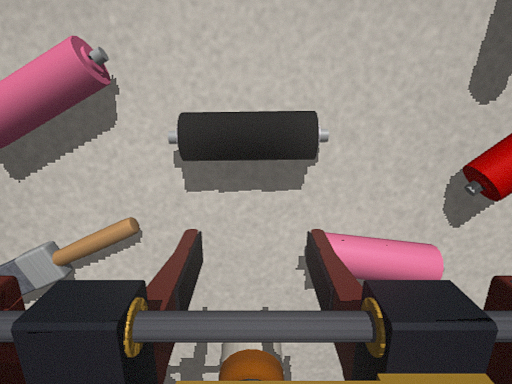

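The wrist view shows the roller square ahead, with stub tips at (169,137) and (328,135). The pink roller's end near (325,240) is close to the right finger, so I'll compute both.

```bash
python3 - <<'E'
from h import *
c=calibration('wrist')
print(axis(c,(169,137),(328,135)), axis(c,(180,136),(318,135)))
print('pink end',px2w(c,328,235,.035),px2w(c,318,262,.022), px2w(c,440,245,.022))
t=[.5340,-.2622]; 
E
```

```text
(array([ 0.53278905, -0.21071979]), np.float64(-3.642903952424564), np.float64(0.1455474309682271)) (array([ 0.5333238, -0.2103062]), np.float64(-3.9451696961435836), np.float64(0.1262516541141884))
pink end [ 0.60212605 -0.30935568  0.035     ] [ 0.59461183 -0.34583445  0.022     ] [ 0.71943499 -0.33563234  0.022     ]
```

Call:
{"op": "arm_command", "data": {
  "targets": [
    {"dx": 0,"dy": 0,"dz": 0.03,"ax": 0,"ay": 0,"az": 0},
    {"dx": 0,"dy": 0,"dz": 0.035,"ax": 0,"ay": 0,"az": 0},
    {"dx": 0,"dy": 0,"dz": 0.035,"ax": 0,"ay": 0,"az": 0},
    {"dx": 0,"dy": 0,"dz": 0.023,"ax": 0,"ay": 0,"az": 0},
    {"dx": 0,"dy": 0,"dz": 0,"ax": 0,"ay": 0,"az": 0},
    {"dx": 0.006,"dy": 0,"dz": 0,"ax": 0,"ay": 0,"az": 0},
    {"dx": 0.006,"dy": 0,"dz": 0,"ax": 0,"ay": 0,"az": 0},
    {"dx": 0.006,"dy": 0,"dz": 0,"ax": 0,"ay": 0,"az": 0},
    {"dx": 0.006,"dy": 0,"dz": 0,"ax": 0,"ay": 0,"az": 0},
    {"dx": 0.006,"dy": 0,"dz": 0,"ax": 0,"ay": 0,"az": 0}
  ]
}}

```text
t: 10.0
ee_pos: [0.5363, -0.232, 0.0335]
orientation: [[0.077, 0.997, 0.001], [0.997, -0.077, -0.001], [-0.0, 0.001, -1.0]]
force: [-0.6, 0.0, 0.2]
finger_gap: 0.0613
```

Call:
{"op": "arm_command", "data": {
  "targets": [
    {"dx": 0.008,"dy": 0,"dz": 0,"ax": 0,"ay": 0,"az": 0},
    {"dx": 0.008,"dy": 0,"dz": 0,"ax": 0,"ay": 0,"az": 0},
    {"dx": 0.008,"dy": 0,"dz": 0,"ax": 0,"ay": 0,"az": 0},
    {"dx": 0.008,"dy": 0,"dz": 0,"ax": 0,"ay": 0,"az": 0},
    {"dx": 0.008,"dy": 0,"dz": 0,"ax": 0,"ay": 0,"az": 0},
    {"dx": 0.008,"dy": 0,"dz": 0,"ax": 0,"ay": 0,"az": 0},
    {"dx": 0.008,"dy": 0,"dz": 0,"ax": 0,"ay": 0,"az": 0},
    {"dx": 0.008,"dy": 0,"dz": 0,"ax": 0,"ay": 0,"az": 0}
  ]
}}

```text
t: 10.8
ee_pos: [0.5407, -0.168, 0.0327]
orientation: [[0.077, 0.997, -0.0], [0.997, -0.077, 0.0], [0.0, -0.0, -1.0]]
force: [-0.2, 0.1, -0.5]
finger_gap: 0.0613
```

```bash
python3 - <<'E'
from h import *
print(read_state()['ee_pos'],read_state()['finger_gap'])
s=snap('wrist','w7.png')
E
```

```text
[ 0.54073235 -0.16799002  0.03265305] 0.06127376914208714
```

View pics/w7.png

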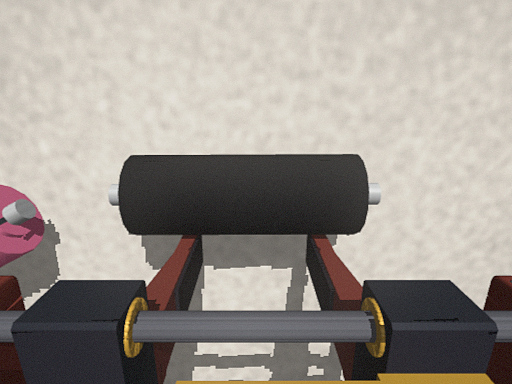

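Call:
{"op": "arm_command", "data": {
  "targets": [
    {"dx": 0.01,"dy": 0,"dz": 0,"ax": 0,"ay": 0,"az": 0},
    {"dx": 0.01,"dy": 0,"dz": 0,"ax": 0,"ay": 0,"az": 0},
    {"dx": 0.01,"dy": 0,"dz": 0,"ax": 0,"ay": 0,"az": 0},
    {"dx": 0.01,"dy": 0,"dz": 0,"ax": 0,"ay": 0,"az": 0},
    {"dx": 0.01,"dy": 0,"dz": 0,"ax": 0,"ay": 0,"az": 0},
    {"dx": 0.01,"dy": 0,"dz": 0,"ax": 0,"ay": 0,"az": 0},
    {"dx": 0.01,"dy": 0,"dz": 0,"ax": 0,"ay": 0,"az": 0},
    {"dx": 0.01,"dy": 0,"dz": 0,"ax": 0,"ay": 0,"az": 0},
    {"dx": 0.01,"dy": 0,"dz": 0,"ax": 0,"ay": 0,"az": 0},
    {"dx": 0.01,"dy": 0,"dz": 0,"ax": 0,"ay": 0,"az": 0}
  ]
}}

```text
t: 11.85
ee_pos: [0.5485, -0.0682, 0.0327]
orientation: [[0.077, 0.997, -0.0], [0.997, -0.077, 0.0], [0.0, -0.0, -1.0]]
force: [0.0, -0.5, 1.1]
finger_gap: 0.0613
```

```bash
python3 - <<'E'
from h import *
print(read_state()['ee_pos'],read_state()['finger_gap'])
s=snap('wrist','w8.png')
E
```

```text
[ 0.54846798 -0.0681553   0.03265491] 0.06128520808596141
```

View pics/w8.png

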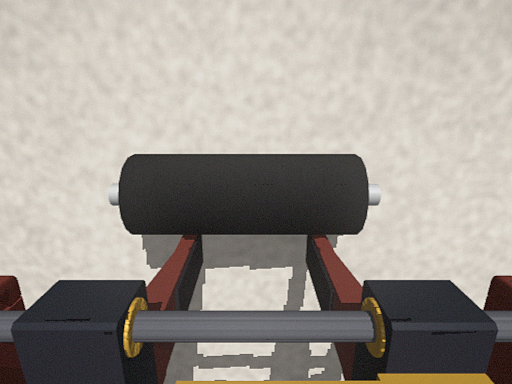

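Call:
{"op": "arm_command", "data": {
  "targets": [
    {"dx": 0.01,"dy": 0,"dz": 0,"ax": 0,"ay": 0,"az": 0},
    {"dx": 0.01,"dy": 0,"dz": 0,"ax": 0,"ay": 0,"az": 0},
    {"dx": 0.01,"dy": 0,"dz": 0,"ax": 0,"ay": 0,"az": 0},
    {"dx": 0.01,"dy": 0,"dz": 0,"ax": 0,"ay": 0,"az": 0},
    {"dx": 0.01,"dy": 0,"dz": 0,"ax": 0,"ay": 0,"az": 0},
    {"dx": 0.01,"dy": 0,"dz": 0,"ax": 0,"ay": 0,"az": 0},
    {"dx": 0.01,"dy": 0,"dz": 0,"ax": 0,"ay": 0,"az": 0},
    {"dx": 0.01,"dy": 0,"dz": 0,"ax": 0,"ay": 0,"az": 0},
    {"dx": 0.008,"dy": 0,"dz": 0,"ax": 0,"ay": 0,"az": 0},
    {"dx": 0.006,"dy": 0,"dz": 0,"ax": 0,"ay": 0,"az": 0}
  ]
}}

```text
t: 12.9
ee_pos: [0.5558, 0.0256, 0.0327]
orientation: [[0.077, 0.997, 0.0], [0.997, -0.077, 0.0], [0.0, 0.0, -1.0]]
force: [-0.2, 0.1, -0.6]
finger_gap: 0.0615
```

```bash
python3 - <<'E'
from h import *
print(read_state()['ee_pos'],read_state()['finger_gap'])
s=snap('wrist','w9.png'); c=calibration('wrist'); print(c['extrinsics'])
E
```

```text
[0.55575585 0.02557139 0.03266684] 0.06151883554864077
[[ 9.97110486e-01  7.24671734e-02  2.27856795e-02  5.61961804e-01]
 [-7.59649569e-02  9.50957161e-01  2.99849636e-01  1.09790845e-01]
 [ 6.10504917e-05 -3.00714129e-01  9.53714322e-01  1.81188037e-01]
 [ 0.00000000e+00  0.00000000e+00  0.00000000e+00  1.00000000e+00]]
```

View pics/w9.png

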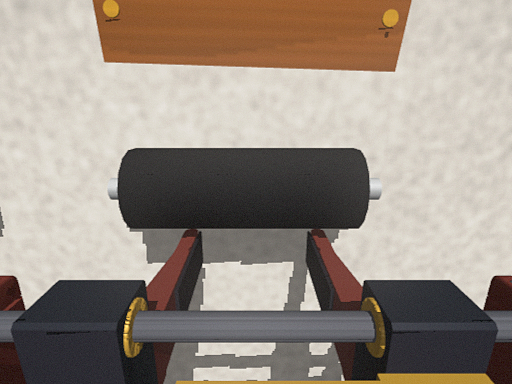

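```bash
python3 - <<'E'
from h import *
c=calibration('wrist')
m,a,L=axis(c,(105,61),(396,71),0.0); print(m,a,L)
print('rest centre',m+.07*np.array([-np.sin(np.radians(a)),np.cos(np.radians(a))]))
print(axis(c,(109,189),(381,188)))
E
```

```text
[0.5617284  0.12684178] -6.178181637550524 0.1604618838265172
rest centre [0.56926185 0.19643522]
(array([0.5534994 , 0.06339982]), np.float64(-4.1381483524163585), np.float64(0.14834795699637404))
```

The rest's front edge runs from (105,61) to (396,71) and the roller is centred on it. I'll turn 1.8° while pushing to the ramp foot, then climb slowly.

Call:
{"op": "arm_command", "data": {
  "targets": [
    {"dx": 0.006,"dy": 0,"dz": 0,"ax": 0,"ay": 0,"az": 0.3},
    {"dx": 0.006,"dy": 0,"dz": 0,"ax": 0,"ay": 0,"az": 0.3},
    {"dx": 0.006,"dy": 0,"dz": 0,"ax": 0,"ay": 0,"az": 0.3},
    {"dx": 0.006,"dy": 0,"dz": 0,"ax": 0,"ay": 0,"az": 0.3},
    {"dx": 0.006,"dy": 0,"dz": 0,"ax": 0,"ay": 0,"az": 0.3},
    {"dx": 0.006,"dy": 0,"dz": 0,"ax": 0,"ay": 0,"az": 0.3},
    {"dx": 0.006,"dy": 0,"dz": 0,"ax": 0,"ay": 0,"az": 0},
    {"dx": 0.006,"dy": 0,"dz": 0,"ax": 0,"ay": 0,"az": 0},
    {"dx": 0.006,"dy": 0,"dz": 0,"ax": 0,"ay": 0,"az": 0},
    {"dx": 0.006,"dy": 0,"dz": 0,"ax": 0,"ay": 0,"az": 0}
  ]
}}

```text
t: 13.95
ee_pos: [0.5616, 0.085, 0.0327]
orientation: [[0.109, 0.994, 0.0], [0.994, -0.109, -0.0], [-0.0, 0.0, -1.0]]
force: [-0.3, -0.4, 0.8]
finger_gap: 0.0617
```

Call:
{"op": "arm_command", "data": {
  "targets": [
    {"dx": 0.004,"dy": 0,"dz": 0,"ax": 0,"ay": 0,"az": 0},
    {"dx": 0.004,"dy": 0,"dz": 0,"ax": 0,"ay": 0,"az": 0},
    {"dx": 0.004,"dy": 0,"dz": 0,"ax": 0,"ay": 0,"az": 0},
    {"dx": 0.004,"dy": 0,"dz": 0,"ax": 0,"ay": 0,"az": 0},
    {"dx": 0.004,"dy": 0,"dz": 0,"ax": 0,"ay": 0,"az": 0},
    {"dx": 0.004,"dy": 0,"dz": 0,"ax": 0,"ay": 0,"az": 0}
  ]
}}

```text
t: 14.55
ee_pos: [0.5642, 0.1075, 0.0331]
orientation: [[0.108, 0.994, -0.0], [0.994, -0.108, -0.001], [-0.001, 0.0, -1.0]]
force: [-0.5, -7.3, 5.1]
finger_gap: 0.0613
```

```bash
python3 - <<'E'
from h import *
print(read_state()['ee_pos'],read_state()['force'])
s=snap('wrist','w10.png')
E
```

```text
[0.56424146 0.10753023 0.03305822] [-0.49541131 -7.29453483  5.13632917]
```

View pics/w10.png

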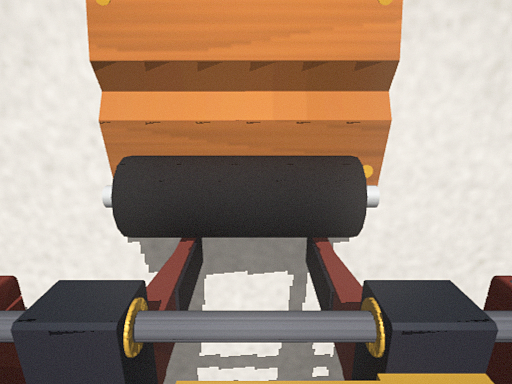

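The roller is on the ramp: its front edge is at row 157 and the groove is at rows 60–95. The push force is moderate, about 7 N, so I'll continue slowly.

Call:
{"op": "arm_command", "data": {
  "targets": [
    {"dx": 0.003,"dy": 0,"dz": 0,"ax": 0,"ay": 0,"az": 0},
    {"dx": 0.003,"dy": 0,"dz": 0,"ax": 0,"ay": 0,"az": 0},
    {"dx": 0.003,"dy": 0,"dz": 0,"ax": 0,"ay": 0,"az": 0},
    {"dx": 0.003,"dy": 0,"dz": 0,"ax": 0,"ay": 0,"az": 0}
  ]
}}

```text
t: 15.0
ee_pos: [0.5655, 0.1194, 0.033]
orientation: [[0.108, 0.994, -0.0], [0.994, -0.108, -0.001], [-0.001, -0.0, -1.0]]
force: [-1.3, -7.4, 4.8]
finger_gap: 0.0614
```

```bash
python3 - <<'E'
from h import *
print(read_state()['ee_pos'],read_state()['force'])
s=snap('wrist','w11.png')
E
```

```text
[0.56547895 0.11944823 0.03298909] [-1.25051881 -7.38342788  4.82193877]
```

View pics/w11.png

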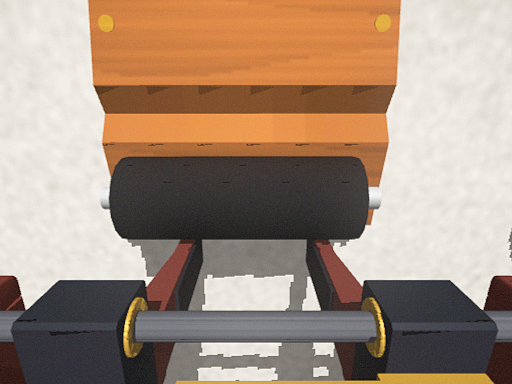

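Call:
{"op": "arm_command", "data": {
  "targets": [
    {"dx": 0.003,"dy": 0,"dz": 0,"ax": 0,"ay": 0,"az": 0},
    {"dx": 0.003,"dy": 0,"dz": 0,"ax": 0,"ay": 0,"az": 0},
    {"dx": 0.003,"dy": 0,"dz": 0,"ax": 0,"ay": 0,"az": 0},
    {"dx": 0.003,"dy": 0,"dz": 0,"ax": 0,"ay": 0,"az": 0},
    {"dx": 0.003,"dy": 0,"dz": 0,"ax": 0,"ay": 0,"az": 0},
    {"dx": 0.003,"dy": 0,"dz": 0,"ax": 0,"ay": 0,"az": 0},
    {"dx": 0.003,"dy": 0,"dz": 0,"ax": 0,"ay": 0,"az": 0},
    {"dx": 0.002,"dy": 0,"dz": 0,"ax": 0,"ay": 0,"az": 0}
  ]
}}

```text
t: 15.85
ee_pos: [0.568, 0.1424, 0.0329]
orientation: [[0.109, 0.994, -0.0], [0.994, -0.109, -0.001], [-0.001, -0.0, -1.0]]
force: [-0.7, -6.6, 4.6]
finger_gap: 0.0614
```

```bash
python3 - <<'E'
from h import *
print(read_state()['ee_pos'],read_state()['force'])
s=snap('wrist','w12.png')
E
```

```text
[0.56800865 0.14241748 0.0329442 ] [-0.70704145 -6.58635625  4.60198748]
```

View pics/w12.png

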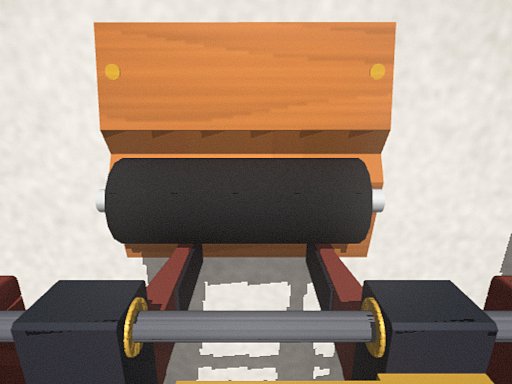

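Call:
{"op": "arm_command", "data": {
  "targets": [
    {"dx": 0.002,"dy": 0,"dz": 0,"ax": 0,"ay": 0,"az": 0},
    {"dx": 0.002,"dy": 0,"dz": 0,"ax": 0,"ay": 0,"az": 0},
    {"dx": 0.002,"dy": 0,"dz": 0,"ax": 0,"ay": 0,"az": 0},
    {"dx": 0.002,"dy": 0,"dz": 0,"ax": 0,"ay": 0,"az": 0},
    {"dx": 0.001,"dy": 0,"dz": 0,"ax": 0,"ay": 0,"az": 0},
    {"dx": 0.0,"dy": 0,"dz": 0,"ax": 0,"ay": 0,"az": 0}
  ]
}}

```text
t: 16.5
ee_pos: [0.5689, 0.1524, 0.0326]
orientation: [[0.108, 0.994, -0.0], [0.994, -0.108, 0.0], [0.0, -0.0, -1.0]]
force: [-0.4, 0.3, -0.8]
finger_gap: 0.0614
```

```bash
python3 - <<'E'
from h import *
print(read_state()['ee_pos'],read_state()['force'])
s=snap('wrist','w13.png')
E
```

```text
[0.56891185 0.15235891 0.0325965 ] [-0.42551021  0.29335831 -0.78443041]
```

View pics/w13.png

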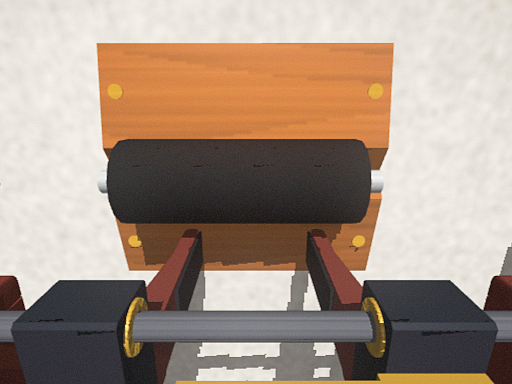

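The roller has dropped into the groove (barrel at columns 107–371), and the force has gone. I'll back off, raise the hand and check.

Call:
{"op": "arm_command", "data": {
  "targets": [
    {"dx": -0.01,"dy": 0,"dz": 0,"ax": 0,"ay": 0,"az": 0},
    {"dx": -0.02,"dy": 0,"dz": 0,"ax": 0,"ay": 0,"az": 0},
    {"dx": -0.02,"dy": 0,"dz": -0.02,"ax": 0,"ay": 0,"az": 0},
    {"dx": 0,"dy": 0,"dz": -0.04,"ax": 0,"ay": 0,"az": 0},
    {"dx": 0,"dy": 0,"dz": -0.04,"ax": 0,"ay": 0,"az": 0},
    {"dx": 0,"dy": 0,"dz": -0.04,"ax": 0,"ay": 0,"az": 0},
    {"dx": 0,"dy": 0,"dz": -0.03,"ax": 0,"ay": 0,"az": 0},
    {"dx": 0,"dy": 0,"dz": 0,"ax": 0,"ay": 0,"az": 0},
    {"dx": 0,"dy": 0,"dz": 0,"ax": 0,"ay": 0,"az": 0},
    {"dx": 0,"dy": 0,"dz": 0,"ax": 0,"ay": 0,"az": 0}
  ]
}}

```text
t: 17.55
ee_pos: [0.5625, 0.1018, 0.2013]
orientation: [[0.109, 0.994, -0.002], [0.994, -0.109, -0.0], [-0.001, -0.002, -1.0]]
force: [0.1, 0.4, -0.3]
finger_gap: 0.0615
```

```bash
python3 - <<'E'
from h import *
print(read_state()['ee_pos'])
s=snap('wrist','w14.png'); snap('top','t14.png'); snap('scene','s14.png')
im=cv2.imread('pics/w14.png')
cv2.imwrite('pics/w14b.png',cv2.resize(im[0:280,80:420],None,fx=2.1,fy=2.1,interpolation=cv2.INTER_CUBIC))
E
```

```text
[0.5625049  0.10181012 0.20133546]
```

View pics/w14b.png

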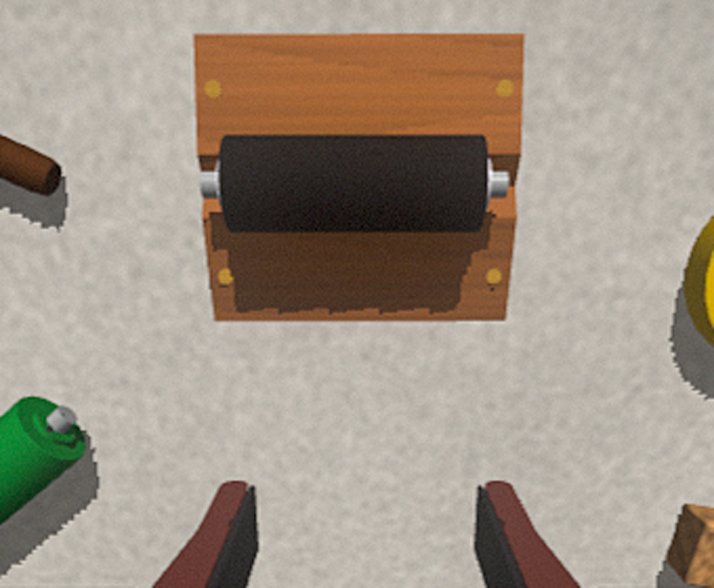

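View pics/s14.png

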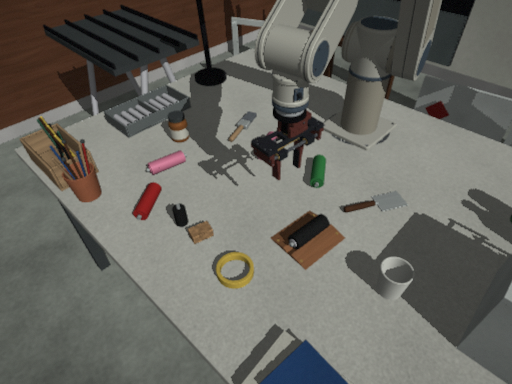

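View pics/t14.png

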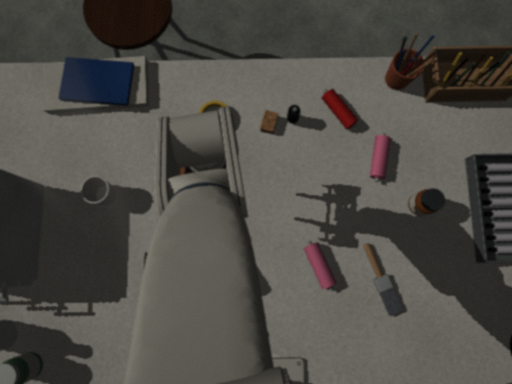

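The wrist picture shows the roller seated, stub tips at crop columns 200 and 508, with the rest about 200–517 there. The bystanders look unmoved. I'll do one numeric check before handing in.

```bash
python3 - <<'E'
from h import *
c=calibration('wrist'); f=lambda x,y:(80+x/2.1,y/2.1)
P=[px2w(c,*f(*p),0)[:2] for p in[(195,34),(524,34),(505,321),(216,321)]]
m=np.mean(P,0); d=P[1]+P[2]-P[0]-P[3]; a=np.arctan2(d[1],d[0]); print('rest',m,np.degrees(a))
r,b,L=axis(c,f(200,184),f(508,183),.027); print('roller',r,b,L)
e=r-m; print('along',e@[np.cos(a),np.sin(a)],'across',e@[-np.sin(a),np.cos(a)])
A=cv2.imread('pics/scene0.png').astype(int);B=cv2.imread('pics/s14.png').astype(int)
D=np.abs(A-B).max(2)
for n,(u,v) in dict(tape=(235,269),jar=(178,127),short=(180,215),cup=(395,278),knife=(375,204),brush=(242,126),cork=(200,232)).items(): print(n,np.median(D[v-15:v+15,u-15:u+15]))
E
```

```text
rest [0.56921559 0.19549632] -6.200478693455017
roller [0.56670648 0.1964617 ] -6.025555619712774 0.1468118415804092
along -0.002598698832595188 across 0.0006887367449123025
tape 6.0
jar 5.0
short 5.0
cup 4.0
knife 6.0
brush 6.0
cork 5.0
```

```bash
python3 -c "
from bench import *
print(read_state()['force'],job_done())"
```

```text
the job is handed in; nothing more can be done
[-0.63874952 -0.19836573  1.66884424] None
```

The roller is seated in the groove of the rest and the job is handed in, at about 17.7 s of the 72 s allowed. I pushed it endwise about 55 mm with the fingers either side of its stub. I then rolled it about 0.4 m across the bench with both fingertips, turned it about 2° to match the rest, and pushed it slowly over the lip.

- **Seating:** the last wrist picture puts it about 3 mm off centre lengthwise and 1 mm across the groove. Its axis is within 0.2° of the groove.
- **Bystanders and hand:** comparing the scene pictures before and after showed all seven listed bystanders unmoved. The hand had backed off and stood at 0.20 m height.
- **Not measured:** I never saw the full turn directly. I inferred rolling from push forces near zero, against about 3 N when the roller was slid endwise. On the ramp the push rose to about 7 N because of friction at the fingers. I took seat height and stillness from the pictures.
- **Went wrong on the way:** my first move calls were refused because the rows were incomplete. One early wrist estimate was about 7 mm off the top camera, and a closer look agreed with the top camera.

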